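# Rock the angle gauge on the knotty post offcut and hold it on its mark

## Task

The yellow tab on the angle gauge's dial is already set to the slope I need. Pick the gauge up by its black grip and stand it lengthways on the old hewn post offcut, its rail centred on the swollen knot and the rail's red end to your left as it is now, then rock it on the knot until its red pointer comes to rest on the yellow tab. Keep holding it there, pressed lightly on the knot, so that I can scribe the cut along its rail: finish while still holding it, without shoving the offcut or disturbing the other things on the table.

Things in the scene. Friction and masses are not known exactly. Their poses are not given: they have to be found in the camera images.
- gauge_grip (a point): centre of the black ribbed grip on top of the angle gauge: 26 mm thick (gauge x), 64 mm long (y), 42 mm high, its centre 158 mm above the rail's underside. The gauge (loose, about 0.43 kg, 179 mm high) stands upright. Its axes: x square to the dial (at the start within 0.35 rad of world +x), y along the rail to its red end, z up from the rail
- gauge_base (a point): middle of the flat underside of the gauge's aluminium rail, 170 mm long (gauge y), 36 mm wide (x), 14 mm high, red at its +y end, black at the other; it carries a round dark blue housing, 124 mm across and 22 mm thick, with a white dial on both faces. Axes of the gauge
- gauge_end (a point): underside of the rail at its red end, 85 mm from gauge_base along gauge y; axes of the gauge
- pointer (a joint): the gauge's red pointer (one needle on each dial, moving together), a damped pendulum that stays plumb, needle up, pivoted on the dial's centre 75 mm above the rail's underside; it swings for about a second after a movement. Rad, 0 with the needle along gauge z, positive turned about gauge x. With the gauge still and rolled by r about its own x axis it reads -r
- set_tab (a joint): the yellow tab at the dials' upper rim (seen on both faces), set beforehand 0.08 to 0.22 rad from the middle, away from the rail's red end, stiff; same zero and sense as the pointer. The pointer is on the tab when both values are equal: the gauge then leans by minus this value about its x axis, its red end low
- pointer_tip (a point): tip of the red needle, 44 mm from the dial's centre, midway between the dials; its z axis runs along the needle
- tab_site (a point): inner end of the yellow tab, 43.5 mm from the dial's centre, midway between the dials; its z axis runs from the dial's centre through the tab
- offcut: the hewn post offcut: loose, dark brown oak, about 0.8 kg, 240 mm long (its y), 80 mm wide (x); top 38 to 45 mm high, rising from 70 mm either side of mid-length to the knot in the middle. Origin under its centre, z up; its x lies within 0.25 rad of world +x, so the gauge stands right with its axes along the offcut's, but for the lean
- knot_crest (a point): middle of the crest of the swollen knot on the hewn offcut, 69 mm above the table: a hump, its crest rounded to a radius of 34 mm, running straight across the whole width along the offcut's x. Let go on it, the gauge would tip until an end of its rail met the wood, about 0.3 rad either way. Axes of the offcut
- joist: bystander: pale planed joist offcut 200 mm long (y), 90 mm wide, 45 mm high, flat top; origin under its centre. Not the one to use; it lies on the other side from the hewn offcut
- tape: bystander: yellow tape measure 70 x 36 x 62 mm, origin under its centre
- glass_a: bystander: drinking glass 68 mm across, 90 mm high, origin under its centre
- glass_b: bystander: drinking glass like the other
- pencil: bystander: red flat carpenter's pencil 180 mm long (x), 13 mm wide, 8 mm thick
Things that resemble listed ones, but are neither listed nor needed, are in the scene too. What is shaped like the part that bears gauge_grip but green is not meant.

How it is judged:
By the outcome, as a careful person would: the job done as asked, in the order asked, and still so for the second after the job is handed in, while the arm keeps its last pose, push and grip.
It also fails if it takes over 51 s, if anything falls off the work surface, if the arm or the gripper's body presses on something with over 40 N, if the wrist force passes 120 N, or if a joint passes its speed limit or range.

## Robot

A 6-joint arm with a two-finger parallel gripper is mounted at the origin on the work surface. World frame = base frame: x ahead of the robot, y to its left, z up, the work surface at z = 0. Lengths are in m, angles in rad, forces in N, time in s.
With the tool pointing down it reaches from about 0.275 to 0.85 m from the base axis. Payload 5.2 kg.
Tool frame: the origin (TCP) lies on the centre line of the jaws, within the pads' length; the fingertips stand 14 mm ahead of it and the grasp point (between the pads) lies 5 mm behind it; z points along the fingers, y is the line along which they close (so a half turn about z gives the same grasp; the last joint's range is limited). The gripper opens to 85 mm and grips with 20 to 120 N. Pads are 22 mm wide; open, the fingers measure 114 mm over their backs; the gripper's body (76 mm by 85 mm) begins 54 mm behind the grasp point. The pads swing forward as they close: fully open they stand 13 mm farther back than shut.
Start: joints at [0.931, 0.259, 1.535, -0, 1.348, -0.203], TCP at [0.233, 0.498, 0.245] pointing down, gripper open.
Joint ranges: [-3.14, 3.14], [-0.91, 2.08], [0.19, 2.58], [-1.22, 4.36], [0.22, 2.71], [-3.12, 3.12]. Speed limits (rad/s): [2.57, 2.57, 3.14, 3.14, 3.14, 3.14].

## Interface

Orientations are given as [roll, pitch, yaw] about the fixed x, y, z axes, in that order (R = Rz(yaw) Ry(pitch) Rx(roll)).
In Python, from cell import bot gives the robot as it stands.
- The arm moves only by the tool drive_tool, never from a script. Its argument "series" is a list of rows, each a list of 3 entries, a list of its own where there are three numbers: the turn, a rotation vector about the tool's x, y, z normalised to -1 to 1, where 1 is 180 degrees, then the shift along the tool's x, y, z normalised to -1 to 1, where 1 is 600 mm, then the opening, from -1 (shut) to 1 (fully open). A call has 1 to 8 rows; each row is the pose to reach, as a shift and turn from the pose commanded when the call began, along the tool's axes at that moment, turning the shorter way round; what a row does not reach only later rows make up. A row lasts 1/10 s, in which the tool goes at most 50 mm and 8.59 degrees, less where a joint would pass 70% of its speed; a pose out of reach is approached as far as the arm can. A call with a number of a shift or a turn outside -1 to 1 is refused whole. A call with a gripper value outside its range is refused whole. The fingers move at their own pace and stop on an object; "newtons" is the grip in N (left out, the last holds). Time passes only in rows, so rows that repeat a pose let the fingers close. It gives the time, the measured TCP pose, the force, the opening and the grip force at its end, in the units of the state.
- bot.read_state(): the state, without advancing time (a new reading comes with each control period).
- bot.snapshot(name): name is "scene" or "top" or "wrist"; returns (picture, depth): 384x512x3 uint8, red, green, blue; 384x512 float32, m along the optical axis (not along the pixel's ray), 0 where there is no reading.
- bot.get_calibration(name): a dict with "vertical_fov" (degrees; the focal length in pixels is half the picture's height over the tangent of half this angle, whatever the lens; pixels are square), "cx", "cy" (the principal point, pixels), "cam_to_world" (4x4, takes a point from camera to world coordinates). Camera axes: x right, y down, z forward; pixel columns grow to the right and rows downward; lengths in m; the calibration is good to about 2 mm. A picture is of the moment at which its call begins: read the wrist's pose just before it. get_calibration takes no time and is no camera call; for the wrist camera it gives the pose at the moment of the call.
- bot.hand_in(): hands the job in; it is judged then, once.
The state is a dict: "time": time; "joint_positions": joint angles; "qvel": joint speeds; "tau": joint torques, N m; "tcp_pos": TCP position; "eef_rot": TCP orientation; "force": force on the tool from outside, world axes, zero at the start; "wrist_torque": the same for the moment, N m; "width": finger opening in m; "grasp_force": force on a finger pad.
Only numpy, scipy, OpenCV 4.12 (cv2) and the standard library are available. Lean on these libraries where they do the work, as an engineer would, in place of code of your own. Each camera call takes 0.05 s, during which the arm holds its last target. There are 200 camera calls.

## Working session

There is one attempt and no reset: what is moved stays moved. The work goes in short steps, Python scripts to look and compute and a tool call to move; the robot and the scene stay as the last step left them, time stands still between calls to the robot, and variables do not carry over. Pictures are saved under pics/ and viewed, at most 10 in all, crops included, and the job is handed in when it is done.

Besides the shell and the picture viewer there is one more tool, called as a command line: name --argument value ..., lists and objects as JSON in quotes. drive_tool: Moves the arm, as the interface text tells. Its arguments: {"type":"object","properties":{"series":{"type":"array"},"newtons":{"type":"number"}},"required":["series"]}

```bash
mkdir -p pics; ls; cat > h.py <<'E'
import numpy as np, cv2
from cell import bot
from scipy.spatial.transform import Rotation as R
def cam(n):
    c=bot.get_calibration(n); p,d=bot.snapshot(n)
    f=p.shape[0]/2/np.tan(np.radians(c["vertical_fov"])/2)
    v,u=np.mgrid[:p.shape[0],:p.shape[1]]
    X=np.stack([(u-c["cx"])/f*d,(v-c["cy"])/f*d,d],-1)
    T=np.array(c["cam_to_world"]); W=X@T[:3,:3].T+T[:3,3]; W[d==0]=np.nan
    return p,d,W
def save(n,p): cv2.imwrite(f"pics/{n}.png",cv2.cvtColor(p,cv2.COLOR_RGB2BGR))
E
python3 - <<'E'
from h import *
for n in("scene","top"):
    p,d,W=cam(n); save(n,p); np.savez(n,p=p,d=d,W=W)
    print(bot.get_calibration(n))
print(bot.read_state())
E
```

```text
pics
{'vertical_fov': 50.950418624558445, 'cx': 254.68009972244172, 'cy': 189.5425577642416, 'cam_to_world': array([[ 0.61126624,  0.69000904, -0.38760947,  0.97475111],
       [ 0.79136356, -0.52679072,  0.31021808, -0.34787574],
       [ 0.00986421, -0.49636585, -0.86805739,  1.00218846],
       [ 0.        ,  0.        ,  0.        ,  1.        ]])}
{'vertical_fov': 45.279846807911326, 'cx': 253.6597392862389, 'cy': 192.1931214274658, 'cam_to_world': array([[-3.68869907e-03, -9.79811494e-01,  1.99889545e-01,
         2.74365099e-01],
       [-9.99992103e-01,  3.90994796e-03,  7.12103300e-04,
        -2.48620234e-02],
       [-1.47928471e-03, -1.99885340e-01, -9.79818178e-01,
         1.49420669e+00],
       [ 0.00000000e+00,  0.00000000e+00,  0.00000000e+00,
         1.00000000e+00]])}
{'time': 0.1, 'joint_positions': array([ 9.31179344e-01,  2.59265341e-01,  1.53597088e+00,  3.65815231e-06,
        1.34801962e+00, -2.02778402e-01]), 'qvel': array([-0.00086778, -0.00258464, -0.00337325, -0.00034617,  0.00029838,
        0.00059466]), 'tau': array([ 3.36223959e-03, -4.46966350e+01, -2.91248417e+01, -1.45166828e-04,
        6.22807493e-03, -3.51468145e-06]), 'tcp_pos': array([0.23238157, 0.49799382, 0.2445615 ]), 'eef_rot': array([-3.13996426e+00, -3.38445611e-04,  2.70475299e+00]), 'force': array([ 0.15017074, -0.28340558,  0.52504548]), 'wrist_torque': array([-0.03298379, -0.0149656 ,  0.00559205]), 'grasp_force': 0.0, 'width': 0.08508921469130364}
```

View pics/scene.png

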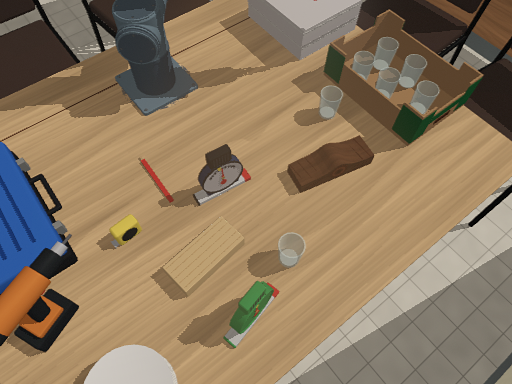

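View pics/top.png

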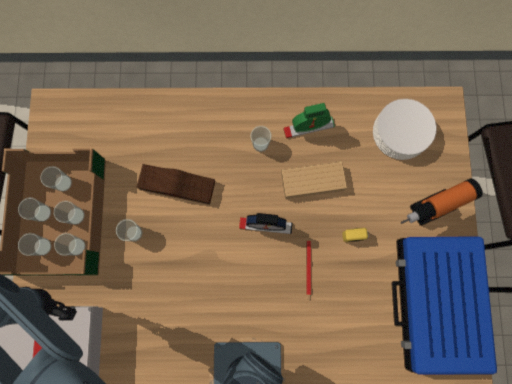

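The scene picture shows two gauges. The black-gripped one is at scene (218,160) and top (265,221), and the green one is at top (312,118). The black one is the one meant. The hewn offcut is at top (176,184) and the pale joist at (313,180). I'll measure and check in a crop.

```bash
python3 - <<'E'
from h import *
S=np.load("scene.npz");T=np.load("top.npz")
def rect(P,n):
    r=cv2.minAreaRect((P[:,:2]*1000).astype(np.float32)); print(n,len(P),np.round(r[0],1),np.round(r[1],1),r[2],"z",np.percentile(P[:,2],[2,50,98]).round(4))
for n,D,gb,ob in(("top",T,(205,245,232,300),(155,210,125,225)),("scene",S,(140,210,185,260),(130,195,280,380))):
    W=D["W"];p=D["p"].astype(int)
    def box(b): return W[b[0]:b[1],b[2]:b[3]].reshape(-1,3),p[b[0]:b[1],b[2]:b[3]].reshape(-1,3)
    w,c=box(gb); z=w[:,2]; rect(w[(z>.14)&(z<.19)],n+" grip"); rect(w[z>.17],n+" griptop")
    m=(z>.006)&(z<.02); rect(w[m],n+" rail"); red=m&(c[:,0]>150)&(c[:,1]<70); print(" red",np.nanmean(w[red],0))
    w,c=box(ob); z=w[:,2]; rect(w[(z>.025)&(z<.08)],n+" offcut"); k=w[z>.066]; rect(k,n+" crest"); print(np.nanmean(k,0))
    q=w[(z>.034)&(z<.05)]; print(" mean",q.mean(0))
p=S["p"]; c=cv2.resize(p[130:220,170:270],None,fx=7,fy=6,interpolation=cv2.INTER_CUBIC); save("crop",c)
E
```

```text
top grip 227 [465.7 -60.9] [63.6 27.3] 83.30862426757812 z [0.1476 0.1786 0.1838]
top griptop 200 [466.7 -60.6] [62.5 26.2] 84.34955596923828 z [0.173  0.1791 0.1839]
top rail 296 [471.2 -62. ] [127.9 217.6] 0.02736538276076317 z [0.0061 0.013  0.0195]
 red [0.47619195 0.01301643 0.01501889]
top offcut 1918 [602.  230.8] [242.3  82.1] 77.49307250976562 z [0.0318 0.0471 0.0718]
top crest 218 [601.9 229.4] [50.1 80.4] 84.72286987304688 z [0.0661 0.0689 0.0759]
[0.60071547 0.22898114 0.06950281]
 mean [0.60077839 0.23025886 0.04360468]
scene grip 425 [465.3 -61.3] [64.1 28.6] 83.49172973632812 z [0.1423 0.1761 0.1819]
scene griptop 256 [465.5 -61.1] [63.6 28.2] 85.83308410644531 z [0.1707 0.1787 0.1823]
scene rail 413 [430.4 -49.3] [184.4 210.4] 56.746761322021484 z [0.0065 0.014  0.0191]
 red [0.4764408  0.01495815 0.0149227 ]
scene offcut 2303 [601.  231.2] [244.6  83.5] 77.6412582397461 z [0.0278 0.0464 0.0704]
scene crest 251 [600.6 230.4] [40.8 81.1] 75.75395202636719 z [0.0661 0.0686 0.0729]
[0.60139967 0.2298984  0.06878604]
 mean [0.60320655 0.2222145  0.04368712]
```

View pics/crop.png

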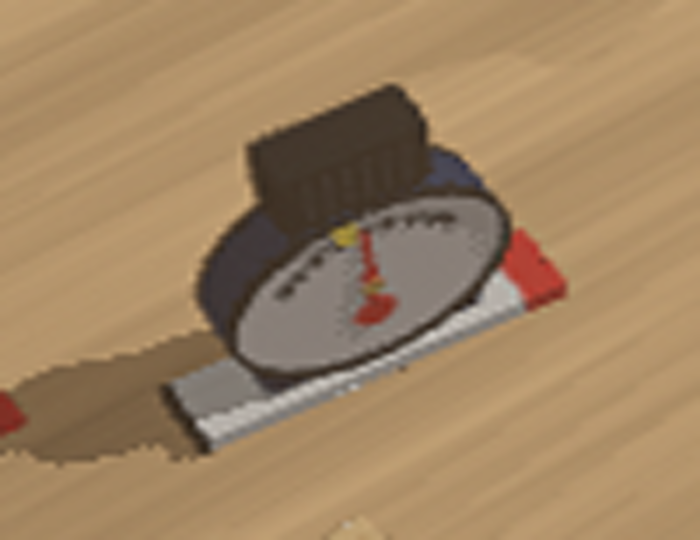

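The crop confirms the black grip at crop (340,160). The red rail end is at (530,265), and the yellow tab (345,235) sits left of the needle (365,245), away from the red end. Next I'll refine the yaw, get the tab angle from the scene picture, and get the wrist camera's offset.

```bash
cat >> h.py <<'E'
def read_dial(p,W_unused,cal,base,Rg,verbose=1):
    """ray/plane: returns angles of red needle & yellow tab about gauge x, on visible face"""
    f=p.shape[0]/2/np.tan(np.radians(cal["vertical_fov"])/2); T=np.array(cal["cam_to_world"])
    piv=base+Rg@[0,0,.075]; s=np.sign((T[:3,3]-piv)@Rg[:,0]); o=piv+Rg[:,0]*s*.0115
    v,u=np.mgrid[:p.shape[0],:p.shape[1]]
    D=np.stack([(u-cal["cx"])/f,(v-cal["cy"])/f,np.ones(u.shape)],-1)@T[:3,:3].T
    t=((o-T[:3,3])@Rg[:,0])/(D@Rg[:,0]); L=(T[:3,3]+D*t[...,None]-o)@Rg
    y,z=L[...,1],L[...,2]; r=np.hypot(y,z); q=p.astype(float)
    hsv=cv2.cvtColor(p,cv2.COLOR_RGB2HSV).astype(int)
    red=((hsv[...,0]<9)|(hsv[...,0]>170))&(hsv[...,1]>110)&(hsv[...,2]>80)
    yel=(hsv[...,0]>20)&(hsv[...,0]<34)&(hsv[...,1]>120)&(hsv[...,2]>90)
    ang=np.arctan2(-y,z)
    a=red&(r<.047)&(r>.012)&(np.abs(ang)<.8); b=yel&(r<.062)&(r>.036)&(np.abs(ang)<.8)
    wt=hsv[...,1]
    g=lambda m:(m.sum(),np.arctan2(-np.average(y[m],weights=wt[m]),np.average(z[m],weights=wt[m])).round(4),r[m].mean().round(4))
    return g(a),g(b)
def gauge(yaw,roll=0): return R.from_euler("ZX",[yaw,roll]).as_matrix()
E
python3 - <<'E'
from h import *
for n in("scene","top"):
    D=np.load(n+".npz");W=D["W"].reshape(-1,3)
    c=np.array([.4655,-.061])
    best=[]
    for yaw in np.arange(-.25,.05,.005):
        L=(W-[*c,0])@gauge(yaw)
        m=(abs(L[:,1])<.1)&(abs(L[:,0])<.03)&(L[:,2]>.009)&(L[:,2]<.017)
        h=np.ptp(np.percentile(L[m,0],[2,98])) if m.any() else 9
        best.append((h,yaw,m.sum(),L[m,0].min(),L[m,0].max(),L[m,1].min(),L[m,1].max()))
    print(n,np.round(sorted(best)[:4],4))
cal=bot.get_calibration("scene");p=np.load("scene.npz")["p"]
for yaw in(-.09,-.12,-.15):print(yaw,read_dial(p,0,cal,np.array([.4655,-.061,0]),gauge(yaw)))
# dial face plane fit
W=np.load("scene.npz")["W"][150:205,190:250].reshape(-1,3); L=(W-[.4655,-.061,0])@gauge(-.12)
m=(L[:,0]>.006)&(L[:,0]<.017)&(np.hypot(L[:,1],L[:,2]-.075)<.055)&(L[:,2]>.03)
A=np.c_[L[m,1],L[m,2]-.075,np.ones(m.sum())]; print("face",m.sum(),np.linalg.lstsq(A,L[m,0],rcond=None)[0])
s=bot.read_state(); T=np.array(bot.get_calibration("wrist")["cam_to_world"]);Rt=R.from_euler("xyz",s["eef_rot"]).as_matrix()
print("wrist in tool",(Rt.T@T[:3,:3]).round(3),Rt.T@(T[:3,3]-s["tcp_pos"]),bot.get_calibration("wrist")["vertical_fov"])
E
```

```text
scene [[ 3.44e-02 -1.30e-01  3.33e+02 -1.93e-02  2.04e-02 -8.50e-02  8.58e-02]
 [ 3.46e-02 -1.25e-01  3.33e+02 -1.88e-02  2.01e-02 -8.51e-02  8.59e-02]
 [ 3.46e-02 -1.20e-01  3.33e+02 -1.85e-02  1.98e-02 -8.52e-02  8.60e-02]
 [ 3.46e-02 -1.35e-01  3.33e+02 -1.97e-02  2.08e-02 -8.49e-02  8.57e-02]]
top [[ 3.35e-02 -1.05e-01  1.51e+02 -1.68e-02  1.92e-02 -8.45e-02  8.51e-02]
 [ 3.37e-02 -1.10e-01  1.51e+02 -1.69e-02  1.96e-02 -8.46e-02  8.51e-02]
 [ 3.41e-02 -1.00e-01  1.51e+02 -1.68e-02  1.89e-02 -8.44e-02  8.51e-02]
 [ 3.41e-02 -1.20e-01  1.51e+02 -1.72e-02  2.02e-02 -8.47e-02  8.50e-02]]
-0.09 ((np.int64(8), np.float64(-0.035), np.float64(0.0269)), (np.int64(11), np.float64(0.1534), np.float64(0.0478)))
-0.12 ((np.int64(8), np.float64(-0.0472), np.float64(0.027)), (np.int64(11), np.float64(0.1455), np.float64(0.0473)))
-0.15 ((np.int64(8), np.float64(-0.0592), np.float64(0.0271)), (np.int64(11), np.float64(0.1376), np.float64(0.047)))
face 601 [-0.01288561  0.00191741  0.01088577]
wrist in tool [[-0.    -0.956 -0.294]
 [ 1.    -0.     0.   ]
 [-0.    -0.294  0.956]] [ 0.07472864 -0.00083345 -0.12944811] 67.90498196967675
```

```bash
cat >> h.py <<'E'
def cmd(pos,Rm,s=None):
    s=s or bot.read_state(); R0=R.from_euler("xyz",s["eef_rot"]).as_matrix()
    rv=R.from_matrix(R0.T@Rm).as_rotvec()/np.pi; sh=R0.T@(np.array(pos)-s["tcp_pos"])/.6
    print("turn",rv.round(4),"shift",sh.round(4),"rows",max(np.linalg.norm(rv)*180/8.59,np.linalg.norm(sh)*12).round(1))
def tool(yaw,lean=0):
    "tool down on gauge of yaw, rolled by lean about gauge x; tool y along gauge +x, tool x along gauge +y"
    return gauge(yaw,lean)@np.array([[0,1,0],[1,0,0],[0,0,-1.]])
E
python3 - <<'E'
from h import *
a=np.radians(35); g=-.115
tz=np.array([np.sin(a),0,-np.cos(a)]); tx=np.array([-np.cos(a),0,-np.sin(a)])
Rv=gauge(g)@np.c_[tx,np.cross(tz,tx),tz]
print(gauge(g)@[-.09,0,0])
cmd(np.array([.466,-.061,.213])+gauge(g)@[-.09,0,0],Rv)
E
```

```text
[-0.08940553  0.0103272   0.        ]
turn [-0.0318 -0.1929 -0.0991] shift [-0.6047 -0.7268  0.0536] rows 11.4
```

drive_tool --series '[[[-0.032, -0.193, -0.099], [-0.605, -0.727, 0.054], 1], [[-0.032, -0.193, -0.099], [-0.605, -0.727, 0.054], 1], [[-0.032, -0.193, -0.099], [-0.605, -0.727, 0.054], 1], [[-0.032, -0.193, -0.099], [-0.605, -0.727, 0.054], 1], [[-0.032, -0.193, -0.099], [-0.605, -0.727, 0.054], 1], [[-0.032, -0.193, -0.099], [-0.605, -0.727, 0.054], 1], [[-0.032, -0.193, -0.099], [-0.605, -0.727, 0.054], 1], [[-0.032, -0.193, -0.099], [-0.605, -0.727, 0.054], 1]]'

```text
time: 0.9
tcp_pos: [0.325, 0.1418, 0.2225]
eef_rot: [3.139, 0.603, 3.027]
force: [0.1, -0.2, -1.0]
width: 0.085
grasp_force: 0.0
```

```bash
python3 - <<'E'
from h import *
a=np.radians(35); g=-.115
tz=np.array([np.sin(a),0,-np.cos(a)]); tx=np.array([-np.cos(a),0,-np.sin(a)])
Rv=gauge(g)@np.c_[tx,np.cross(tz,tx),tz]
print(bot.read_state()["tcp_pos"])
cmd(np.array([.466,-.061,.213])+gauge(g)@[-.09,0,0],Rv)
E
```

```text
[0.3249958  0.14182867 0.2225068 ]
turn [ 0.0009 -0.0024  0.0002] shift [-0.0915 -0.3091  0.0815] rows 4.0
```

drive_tool --series '[[[0, 0, 0], [-0.09, -0.3, 0.08], 1], [[0, 0, 0], [-0.09, -0.3, 0.08], 1], [[0, 0, 0], [-0.09, -0.3, 0.08], 1], [[0, 0, 0], [-0.09, -0.3, 0.08], 1], [[0, 0, 0], [-0.09, -0.3, 0.08], 1], [[0, 0, 0], [-0.09, -0.3, 0.08], 1], [[0, 0, 0], [-0.09, -0.3, 0.08], 1]]'

```text
time: 1.6
tcp_pos: [0.3701, -0.024, 0.2114]
eef_rot: [3.136, 0.594, 3.025]
force: [0.2, 0.2, -0.0]
width: 0.0854
grasp_force: 0.0
```

```bash
python3 - <<'E'
from h import *
cal=bot.get_calibration("wrist"); p,d,W=cam("wrist"); np.savez("wr",p=p,W=W); save("wr1",p)
for yaw in(-.10,-.12,-.14): print(read_dial(p,0,cal,np.array([.466,-.061,0]),gauge(yaw)))
w=W.reshape(-1,3); L=(w-[.466,-.061,0])@gauge(-.12)
m=(abs(L[:,0]+.011)<.008)&(np.hypot(L[:,1],L[:,2]-.075)<.055)&(L[:,2]>.04)
A=np.c_[L[m,1],L[m,2]-.075,np.ones(m.sum())]; print("face",m.sum(),np.linalg.lstsq(A,L[m,0],rcond=None)[0])
m=(L[:,2]>.172)&(abs(L[:,1])<.06)&(abs(L[:,0])<.03); r=cv2.minAreaRect((w[m,:2]*1000).astype(np.float32)); print(r,L[m].mean(0))
E
```

```text
((np.int64(16), np.float64(0.1667), np.float64(0.0212)), (np.int64(113), np.float64(0.2347), np.float64(0.0529)))
((np.int64(16), np.float64(0.177), np.float64(0.0213)), (np.int64(113), np.float64(0.2374), np.float64(0.0531)))
((np.int64(17), np.float64(0.1901), np.float64(0.0209)), (np.int64(113), np.float64(0.2401), np.float64(0.0533)))
face 5874 [-0.01013929 -0.00185778 -0.01261609]
((462.2725524902344, -60.652549743652344), (63.34513854980469, 24.624101638793945), 84.4168701171875) [-0.00814556  0.00026134  0.17795617]
```

View pics/wr1.png

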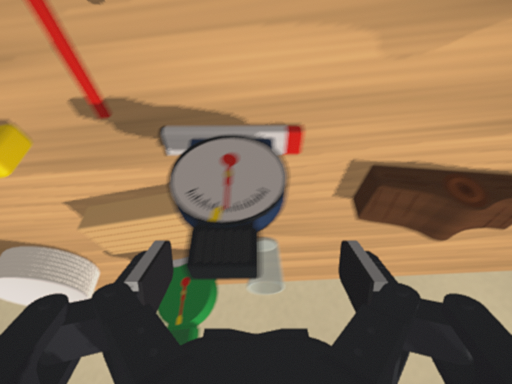

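Wrist view, upside down: the dial centre is near (228,178), the red counterweight at (230,160), the needle tip near (226,207) and the yellow tab at (215,214). The red end is at (294,139) on the right, with no obstruction. I'll take finer readings by fitting the dial rim.

```bash
python3 - <<'E'
from h import *
D=np.load("wr.npz");p=D["p"];cal=bot.get_calibration("wrist")
f=192/np.tan(np.radians(cal["vertical_fov"])/2);T=np.array(cal["cam_to_world"])
Rg=gauge(-.11); o=np.array([.466,-.061,0])+Rg@[-.0125,0,.075]
v,u=np.mgrid[:384,:512]
Dr=np.stack([(u-cal["cx"])/f,(v-cal["cy"])/f,np.ones(u.shape)],-1)@T[:3,:3].T
L=(T[:3,3]+Dr*(((o-T[:3,3])@Rg[:,0])/(Dr@Rg[:,0]))[...,None]-o)@Rg
y,z=L[...,1],L[...,2]; q=p.astype(int); h=cv2.cvtColor(p,cv2.COLOR_RGB2HSV).astype(int)
win=(np.hypot(y,z)<.075)
white=win&(h[...,1]<60)&(q.min(-1)>110)&(z>-.055)
pts=np.c_[y[white],z[white]].astype(np.float32)*1000
hull=cv2.convexHull(pts); (c,r)=cv2.minEnclosingCircle(hull); print("white",white.sum(),c,r,cv2.fitEllipse(hull))
redness=q[...,0]-q[...,1:].max(-1); yel=np.minimum(q[...,0],q[...,1])-q[...,2]
for rr in range(int(0),1):pass
cy,cz=np.array(c)/1000
for (a0,b0) in((0,0),(cy,cz)):
    r=np.hypot(y-a0,z-b0); ang=np.arctan2(-(y-a0),z-b0)
    for lo,hi in((-.03,-.012),):
        m=(r<.04)&(redness>25)&(z<b0-.005); w=redness[m]; print("blob",m.sum(),np.average(y[m],weights=w),np.average(z[m],weights=w))
    for lo,hi in((.012,.02),(.02,.028),(.028,.036),(.036,.044)):
        m=(r>lo)&(r<hi)&(abs(ang)<.35)&(redness>20); w=redness[m]; print("needle",lo,m.sum(),np.average(ang[m],weights=w) if m.any() else 0)
    m=(r>.036)&(r<.062)&(abs(ang)<.6)&(yel>60); w=yel[m]; print("tab",m.sum(),np.average(ang[m],weights=w),np.average(r[m],weights=w))
big=cv2.resize(p[120:250,150:310],None,fx=4.6,fy=4.6,interpolation=cv2.INTER_CUBIC); save("wr1c",big)
E
```

```text
white 6091 (-1.6801649332046509, -5.128763675689697) 71.75293731689453 ((-7.999088764190674, -11.181493759155273), (123.18122100830078, 150.23077392578125), 14.276086807250977)
blob 220 -0.012398654792029399 -0.01439205456796226
needle 0.012 0 0
needle 0.02 4 0.33178801664284846
needle 0.028 18 0.30514238948707384
needle 0.036 44 0.2817271931111371
tab 50 0.35780929725791305 0.057883209103385985
blob 160 -0.012442548305323382 -0.016584154396694573
needle 0.012 5 0.3117270469541955
needle 0.02 19 0.29477052263891357
needle 0.028 31 0.2841007701157008
needle 0.036 50 0.25888341943354626
tab 24 0.30963088601984157 0.05986747216542557
```

View pics/wr1c.png

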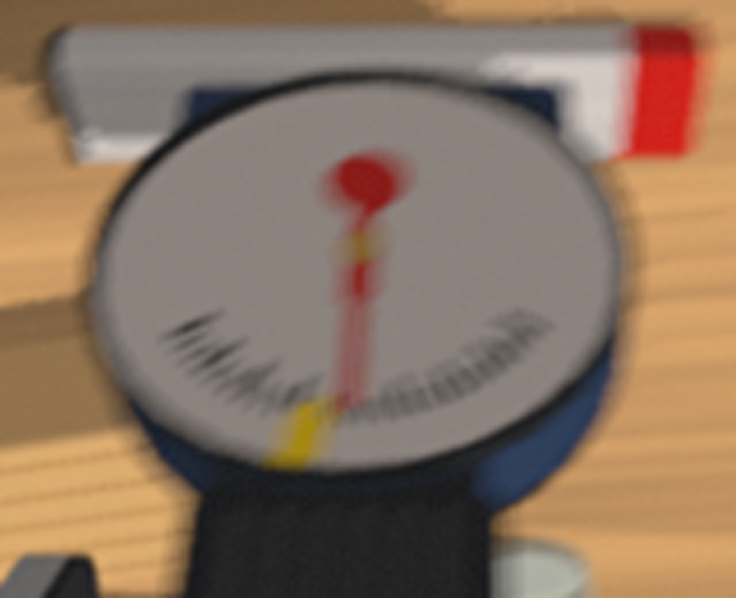

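The crop is motion-blurred because the arm was still settling: tab at (300,430), needle tip at (348,400). I'll retake it with the arm at rest.

```bash
cat > dial.py <<'E'
from h import *
for i in range(8): bot.snapshot("wrist")
print(bot.read_state()["tcp_pos"],abs(bot.read_state()["qvel"]).max())
cal=bot.get_calibration("wrist"); p,d,W=cam("wrist"); np.savez("wr",p=p,W=W)
w=W.reshape(-1,3); Rg=gauge(-.11); L=(w-[.466,-.061,0])@Rg
m=(abs(L[:,0]+.011)<.008)&(np.hypot(L[:,1],L[:,2]-.075)<.05)&(L[:,2]>.04)
A=np.c_[L[m,1],L[m,2]-.075,np.ones(m.sum())]; k=np.linalg.lstsq(A,L[m,0],rcond=None)[0]; print("face",m.sum(),k)
o=np.array([.466,-.061,0])+Rg@[k[2],0,.075]; Rg=gauge(-.11-k[0])
f=192/np.tan(np.radians(cal["vertical_fov"])/2);T=np.array(cal["cam_to_world"])
def proj(P): c=(P-T[:3,3])@T[:3,:3]; return np.c_[c[:,0]/c[:,2]*f+cal["cx"],c[:,1]/c[:,2]*f+cal["cy"]]
ys,zs=np.meshgrid(np.arange(-.08,.08,.0002),np.arange(.08,-.08,-.0002))
uv=proj(o+ys.reshape(-1,1)*Rg[:,1]+zs.reshape(-1,1)*Rg[:,2]).astype(np.float32)
im=cv2.remap(p,uv[:,0].reshape(ys.shape),uv[:,1].reshape(ys.shape),cv2.INTER_CUBIC)
save("rect",im[::1,::1]); np.save("rect",im)
h=cv2.cvtColor(im,cv2.COLOR_RGB2HSV).astype(int); q=im.astype(int)
white=((h[...,1]<60)&(q.min(-1)>100)).astype(np.uint8); n,lab,st,ce=cv2.connectedComponentsWithStats(white); i=lab[420,430] if lab[420,430] else 1+st[1:,4].argmax()
hull=cv2.convexHull(np.argwhere(lab==i)[:,::-1].astype(np.float32)); print("ellipse px(0.2mm)",cv2.fitEllipse(hull),"nominal centre 400,400")
red=(q[...,0]-q[...,1:].max(-1)>35)&(np.hypot(ys,zs)<.055)&(zs>-.04); yel=(np.minimum(q[...,0],q[...,1])-q[...,2]>60)&(np.hypot(ys,zs)<.066)&(zs>.025)&(abs(ys)<.03)
P=np.c_[ys[red],zs[red]]; bl=P[P[:,1]<-.008]; nd=P[P[:,1]>.01]
print("blob",bl.mean(0),"needle",nd.mean(0),nd.max(0),len(nd)); 
a=np.polyfit(nd[:,1],nd[:,0],1); print("needle angle",np.arctan(-a[0]),"via blob",np.arctan2(-(nd.mean(0)-bl.mean(0))[0],(nd.mean(0)-bl.mean(0))[1]))
Y=np.c_[ys[yel],zs[yel]]; print("tab",len(Y),Y.mean(0),Y.min(0),Y.max(0)); b=np.polyfit(Y[:,1],Y[:,0],1); print("tab own dir",np.arctan(-b[0]))
gold=(np.minimum(q[...,0],q[...,1])-q[...,2]>40)&(np.hypot(ys,zs)<.02); G=np.array([ys[gold].mean(),zs[gold].mean()]) if gold.any() else np.zeros(2)
d=Y.mean(0)-G; e=nd.mean(0)-G; print("pivot gold",G,"tab",np.arctan2(-d[0],d[1]),"needle",np.arctan2(-e[0],e[1]))
E
python3 dial.py
```

```text
[ 0.37015616 -0.02181852  0.21129752] 0.004275997240659125
face 4938 [-0.0004985  -0.00039259 -0.01264919]
ellipse px(0.2mm) ((399.2956848144531, 397.8401184082031), (575.8544921875, 586.3775634765625), 97.70355987548828) nominal centre 400,400
blob [-0.00029266 -0.02165261] needle [-0.0002733   0.02593478] [0.0034 0.0446] 3858
needle angle 0.0015837644375075756 via blob -0.0004067054806105902
tab 3084 [-0.00910363  0.05018742] [-0.0142  0.0414] [-0.0044  0.0578]
tab own dir 0.10779522043093231
pivot gold [-0.00038329 -0.00142836] tab 0.16736681289416902 needle -0.004019452652791818
```

View pics/rect.png

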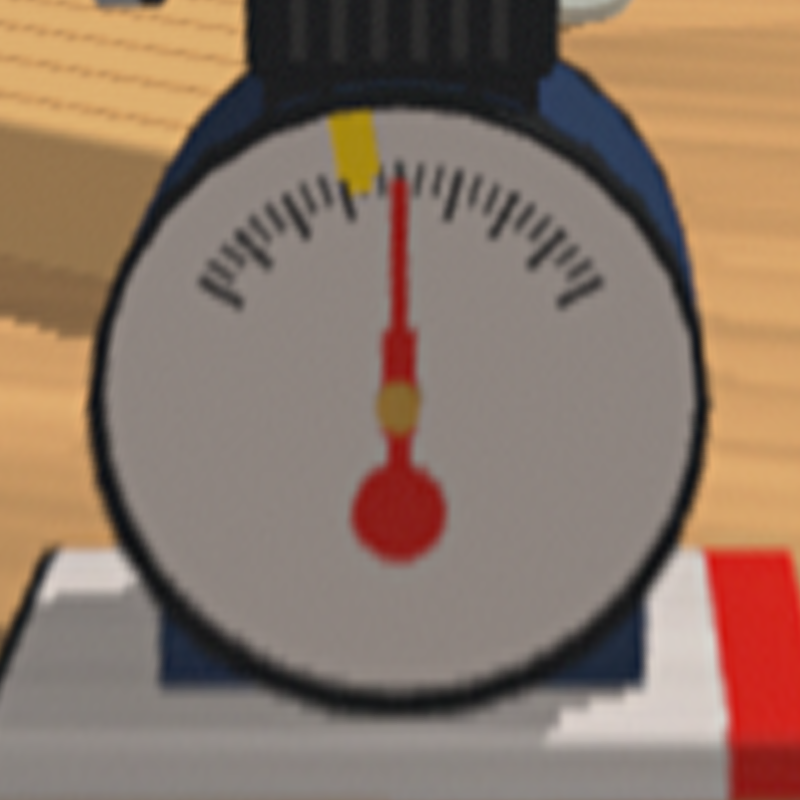

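The rectified view is sharp. Pivot (398,400), needle straight up to (400,180) reading 0.00, and tab at (355,152) with its inner end at (362,193). That puts the tab at about 0.175 rad. The gauge yaw is about -0.108 and the grip is at (0.465, -0.061). Now I'll move above the grip.

```bash
python3 - <<'E'
from h import *
s=bot.read_state()
cmd([.40,-.045,.29],tool(-.108)); cmd([.465,-.061,.25],tool(-.108))
E
```

```text
turn [0.1487 0.1468 0.4829] shift [-0.1177 -0.0322 -0.0789] rows 11.0
turn [0.1487 0.1468 0.4829] shift [-0.1722 -0.0471  0.0382] rows 11.0
```

drive_tool --series '[[[0, 0, 0], [-0.118, -0.032, -0.079], 1], [[0, 0, 0], [-0.118, -0.032, -0.079], 1], [[0.149, 0.147, 0.483], [-0.118, -0.032, -0.079], 1], [[0.149, 0.147, 0.483], [-0.118, -0.032, -0.079], 1], [[0.149, 0.147, 0.483], [-0.118, -0.032, -0.079], 1], [[0.149, 0.147, 0.483], [-0.118, -0.032, -0.079], 1], [[0.149, 0.147, 0.483], [-0.118, -0.032, -0.079], 1], [[0.149, 0.147, 0.483], [-0.118, -0.032, -0.079], 1]]'

```text
time: 2.9
tcp_pos: [0.4003, -0.045, 0.2905]
eef_rot: [3.01, 0.3, 2.231]
force: [-0.2, 0.2, 1.1]
width: 0.0854
grasp_force: 0.0
```

```bash
python3 - <<'E'
from h import *
s=bot.read_state();print(s["tcp_pos"],s["eef_rot"],s["joint_positions"])
cmd([.465,-.061,.25],tool(-.108))
E
```

```text
[ 0.40027467 -0.04501175  0.29052494] [3.00955142 0.29965914 2.23092343] [-0.35291568 -0.24127461  1.97353332 -0.04882058  1.08593498 -1.01729271]
turn [0.0763 0.0746 0.2486] shift [-0.0634  0.0564  0.0986] rows 5.7
```

drive_tool --series '[[[0.076, 0.074, 0.245], [-0.063, 0.056, 0.098], 1], [[0.076, 0.074, 0.245], [-0.063, 0.056, 0.098], 1], [[0.076, 0.074, 0.245], [-0.063, 0.056, 0.098], 1], [[0.076, 0.074, 0.245], [-0.063, 0.056, 0.098], 1], [[0.076, 0.074, 0.245], [-0.063, 0.056, 0.098], 1], [[0.076, 0.074, 0.245], [-0.063, 0.056, 0.098], 1], [[0.076, 0.074, 0.245], [-0.063, 0.056, 0.098], 1], [[0.076, 0.074, 0.245], [-0.063, 0.056, 0.098], 1]]'

```text
time: 3.7
tcp_pos: [0.4647, -0.0617, 0.2499]
eef_rot: [3.14, 0.004, 1.48]
force: [-0.1, 1.2, -0.1]
width: 0.0854
grasp_force: 0.0
```

```bash
python3 - <<'E'
from h import *
for i in range(3): p,d,W=cam("wrist")
s=bot.read_state();print(s["tcp_pos"],s["eef_rot"],s["joint_positions"])
w=W.reshape(-1,3);L=(w-[.465,-.061,0])@gauge(-.108)
m=(L[:,2]>.172)&(L[:,2]<.186)&(abs(L[:,0])<.03)&(abs(L[:,1])<.05)
print(m.sum(),np.percentile(L[m],[1,99],axis=0).round(4),cv2.minAreaRect((w[m,:2]*1000).astype(np.float32)))
cmd([.465,-.061,.25],tool(-.108));cmd([.465,-.061,.153],tool(-.108))
E
```

```text
[ 0.46432677 -0.06192391  0.2502609 ] [3.13925358 0.00414531 1.47806702] [-0.36887075  0.10515673  1.71310958 -0.00345877  1.31994711 -0.2752934 ]
2744 [[-0.0123 -0.0295  0.1734]
 [ 0.0127  0.032   0.1812]] ((465.1398010253906, -60.083946228027344), (62.79547119140625, 26.544736862182617), 83.78079986572266)
turn [0.0008 0.0013 0.0049] shift [0.0016 0.001  0.0004] rows 0.1
turn [0.0008 0.0013 0.0049] shift [0.0023 0.0006 0.1621] rows 1.9
```

drive_tool --series '[[[0.001, 0.001, 0.005], [0.002, 0.001, 0.08], 1], [[0.001, 0.001, 0.005], [0.002, 0.001, 0.14], 1], [[0.001, 0.001, 0.005], [0.003, 0.001, 0.162], 1], [[0.001, 0.001, 0.005], [0.003, 0.001, 0.162], 1], [[0.001, 0.001, 0.005], [0.003, 0.001, 0.162], -1], [[0.001, 0.001, 0.005], [0.003, 0.001, 0.162], -1], [[0.001, 0.001, 0.005], [0.003, 0.001, 0.162], -1], [[0.001, 0.001, 0.005], [0.003, 0.001, 0.162], -1]]' --newtons 80

```text
time: 4.65
tcp_pos: [0.466, -0.0615, 0.1539]
eef_rot: [3.141, 0.001, 1.46]
force: [0.5, -0.6, -0.1]
width: 0.0281
grasp_force: 0.0
```

drive_tool --series '[[[0, 0, 0], [0, 0, 0], -1], [[0, 0, 0], [0, 0, 0], -1], [[0, 0, 0], [0, 0, 0], -1], [[0, 0, 0], [0, 0, 0], -1]]'

```text
time: 5.05
tcp_pos: [0.466, -0.0616, 0.154]
eef_rot: [3.141, 0.001, 1.46]
force: [-1.1, -0.4, 6.3]
width: 0.025
grasp_force: 79.7
```

```bash
python3 - <<'E'
from h import *
cmd([.6012,.2292,.27],tool(-.217))
E
```

```text
turn [0.0001 0.0003 0.0338] shift [ 0.5064  0.1704 -0.1939] rows 6.8
```

drive_tool --series '[[[0, 0, 0], [0, 0, -0.04], -1], [[0, 0, 0], [0, 0, -0.1], -1], [[0, 0, 0], [0, 0, -0.16], -1], [[0, 0, 0.004], [0.06, 0.02, -0.194], -1], [[0, 0, 0.01], [0.13, 0.045, -0.194], -1], [[0, 0, 0.017], [0.2, 0.068, -0.194], -1], [[0, 0, 0.022], [0.27, 0.091, -0.194], -1], [[0, 0, 0.028], [0.34, 0.115, -0.194], -1]]'

```text
time: 5.85
tcp_pos: [0.5567, 0.1355, 0.2683]
eef_rot: [-3.139, 0.001, 1.371]
force: [1.0, -1.4, -4.9]
width: 0.0252
grasp_force: 80.2
```

```bash
python3 - <<'E'
from h import *
s=bot.read_state();print(s["width"],s["grasp_force"],s["force"])
cmd([.6012,.2292,.27],tool(-.217))
E
```

```text
0.025229871550406825 80.234534740448 [ 0.96061688 -1.41357343 -4.88089903]
turn [-0.0009  0.0004  0.0055] shift [ 0.1678  0.0416 -0.0031] rows 2.1
```

drive_tool --series '[[[0, 0, 0.003], [0.06, 0.016, 0], -1], [[0, 0, 0.005], [0.12, 0.03, 0], -1], [[0, 0, 0.005], [0.15, 0.04, -0.001], -1], [[0, 0, 0.005], [0.16, 0.041, -0.002], -1], [[0, 0, 0.005], [0.16, 0.041, -0.002], -1], [[0, 0, 0.005], [0.16, 0.041, -0.002], -1], [[0, 0, 0.005], [0.16, 0.041, -0.002], -1], [[0, 0, 0.005], [0.16, 0.041, -0.002], -1]]'

```text
time: 6.65
tcp_pos: [0.5998, 0.222, 0.2705]
eef_rot: [-3.141, 0.001, 1.355]
force: [-0.5, 0.4, -4.0]
width: 0.025
grasp_force: 80.3
```

```bash
python3 - <<'E'
from h import *
for i in range(8): bot.snapshot("scene")
s=bot.read_state();print(s["tcp_pos"],s["eef_rot"],s["force"])
p,d,W=cam("scene");np.savez("s2",p=p,W=W)
Rt=R.from_euler("xyz",s["eef_rot"]).as_matrix(); M=np.array([[0,1,0],[1,0,0],[0,0,-1.]])
Rg=Rt@M; base=s["tcp_pos"]+Rt@[.001,0,.154]; L=(W-base)@Rg
l=L.reshape(-1,3); m=(l[:,2]>.006)&(l[:,2]<.02)&(abs(l[:,1])<.1)&(abs(l[:,0])<.03)
print("rail",m.sum(),np.percentile(l[m],[1,99],axis=0).round(4))
mm=m&(l[:,0]>-.03); top=mm&(l[:,2]>.01)&(l[:,0]<.016); print("rail slope",np.polyfit(l[top,1],l[top,2],1))
m=(l[:,0]>.006)&(l[:,0]<.018)&(np.hypot(l[:,1],l[:,2]-.075)<.055)&(l[:,2]>.03)
A=np.c_[l[m,1],l[m,2]-.075,np.ones(m.sum())];print("face",np.linalg.lstsq(A,l[m,0],rcond=None)[0])
print(read_dial(p,0,bot.get_calibration("scene"),base,Rg))
o=W.reshape(-1,3); oo=(o-[.6014,.2302,0])@gauge(-.217)
m=(abs(oo[:,0])<.06)&(abs(oo[:,1])<.14)&(oo[:,2]>.025)&(oo[:,2]<.074); print("offcut",m.sum(),np.percentile(oo[m],[.5,99.5],axis=0).round(4))
k=m&(oo[:,2]>.06); print("crest y", np.median(oo[k,1]),oo[k,2].max()); c=np.polyfit(oo[k,1],oo[k,2],2); print(-c[1]/2/c[0],np.polyval(c,-c[1]/2/c[0]))
cmd([.6012,.2292,.27],tool(-.217))
u=W[...,0]; box=cv2.resize(p[60:210,270:400],None,fx=5,fy=4,interpolation=cv2.INTER_CUBIC); save("s2",box)
E
```

```text
[0.59993077 0.2229827  0.27033761] [-3.14044590e+00  6.87238013e-04  1.35606550e+00] [ 0.1168788  -0.77974931 -4.99980905]
rail 438 [[-0.0171 -0.0876  0.0062]
 [ 0.0183  0.0817  0.0191]]
rail slope [-0.00908204  0.01490881]
face [-0.00083006  0.00501726  0.01062481]
((np.int64(10), np.float64(0.0074), np.float64(0.027)), (np.int64(9), np.float64(0.1485), np.float64(0.049)))
offcut 1899 [[-0.0399 -0.1199  0.0256]
 [ 0.0405  0.1193  0.0716]]
crest y -0.004022763627790999 0.07319127804106551
0.0001439039033838746 0.06891374881010466
turn [-0.0004  0.0002  0.0007] shift [ 0.0105 -0.0001  0.0005] rows 0.1
```

View pics/s2.png

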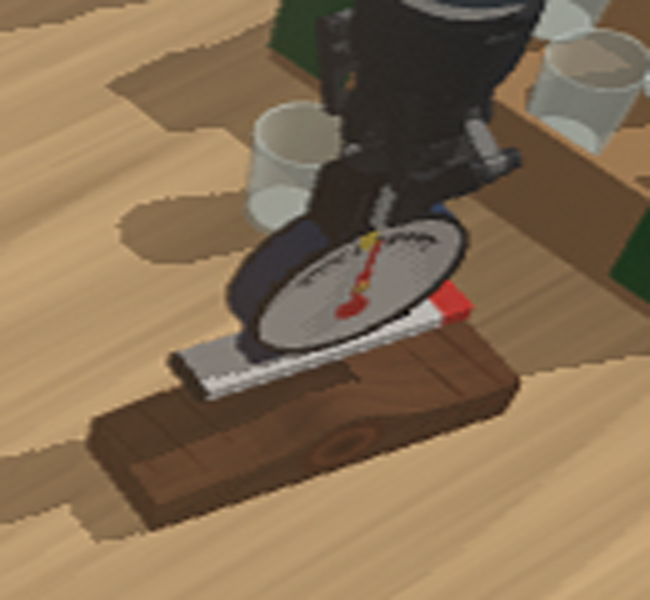

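The picture shows the gauge held level over the offcut, red end at crop (455,300) and knot at (345,445), seated squarely. Now I'll centre it and come down to just above the knot.

drive_tool --series '[[[0, 0, 0.001], [0.013, 0, 0.03], -1], [[0, 0, 0.001], [0.013, 0, 0.06], -1], [[0, 0, 0.001], [0.013, 0, 0.072], -1], [[0, 0, 0.001], [0.013, 0, 0.074], -1], [[0, 0, 0.001], [0.013, 0, 0.074], -1], [[0, 0, 0.001], [0.013, 0, 0.074], -1]]'

```text
time: 7.7
tcp_pos: [0.6022, 0.2307, 0.227]
eef_rot: [3.141, -0.0, 1.353]
force: [-0.0, 0.2, -5.2]
width: 0.0251
grasp_force: 80.1
```

```bash
python3 - <<'E'
from h import *
s=bot.read_state();print(s["tcp_pos"],s["eef_rot"],s["force"],s["wrist_torque"])
cmd([.6016,.2312,.223],tool(-.217))
E
```

```text
[0.6021555  0.2306763  0.22702732] [ 3.14101055e+00 -4.14794856e-05  1.35283603e+00] [-0.0070181   0.23532372 -5.22225044] [-0.01166202 -0.02316721  0.03164612]
turn [ 0.0002 -0.     -0.0003] shift [ 0.0007 -0.0011  0.0067] rows 0.1
```

Probing down gently.

drive_tool --series '[[[0, 0, 0], [0.001, -0.001, 0.002], -1], [[0, 0, 0], [0.001, -0.001, 0.004], -1], [[0, 0, 0], [0.001, -0.001, 0.006], -1], [[0, 0, 0], [0.001, -0.001, 0.006], -1]]'

```text
time: 8.1
tcp_pos: [0.6012, 0.2314, 0.223]
eef_rot: [-3.141, 0.0, 1.353]
force: [0.2, -0.2, -0.4]
width: 0.0251
grasp_force: 80.8
```

drive_tool --series '[[[0, 0, 0], [0, 0, 0.0015], -1], [[0, 0, 0], [0, 0, 0.0015], -1], [[0, 0, 0], [0, 0, 0.0015], -1]]'

```text
time: 8.4
tcp_pos: [0.6013, 0.2315, 0.2229]
eef_rot: [3.141, -0.0, 1.353]
force: [-2.9, 1.0, 5.5]
width: 0.025
grasp_force: 81.6
```

```bash
python3 - <<'E'
import numpy as np
for t in np.arange(.02,.181,.02):
    y=.154*np.sin(t)+.034*(np.sin(t)-t*np.cos(t)); dz=-.154*(1-np.cos(t))+.034*(np.cos(t)-1+t*np.sin(t))
    print(round(t,3),"turn y",round(-t/np.pi,4),"shift x",round(y/.6,4),"z",round(-dz/.6,4))
E
```

```text
0.02 turn y -0.0064 shift x 0.0051 z 0.0
0.04 turn y -0.0127 shift x 0.0103 z 0.0002
0.06 turn y -0.0191 shift x 0.0154 z 0.0004
0.08 turn y -0.0255 shift x 0.0205 z 0.0006
0.1 turn y -0.0318 shift x 0.0256 z 0.001
0.12 turn y -0.0382 shift x 0.0308 z 0.0014
0.14 turn y -0.0446 shift x 0.0359 z 0.002
0.16 turn y -0.0509 shift x 0.041 z 0.0026
0.18 turn y -0.0573 shift x 0.0461 z 0.0032
```

drive_tool --series '[[[0, -0.0064, 0], [0.0051, 0, 0], -1], [[0, -0.0127, 0], [0.0103, 0, 0.0002], -1], [[0, -0.0191, 0], [0.0154, 0, 0.0004], -1], [[0, -0.0255, 0], [0.0205, 0, 0.0006], -1], [[0, -0.0318, 0], [0.0256, 0, 0.001], -1], [[0, -0.0382, 0], [0.0308, 0, 0.0014], -1], [[0, -0.0446, 0], [0.0359, 0, 0.002], -1], [[0, -0.0509, 0], [0.041, 0, 0.0026], -1]]'

```text
time: 9.2
tcp_pos: [0.6066, 0.2559, 0.2214]
eef_rot: [3.141, 0.161, 1.353]
force: [-2.4, 0.7, 7.1]
width: 0.0249
grasp_force: 81.7
```

drive_tool --series '[[[0, 0, 0], [0, 0, 0], -1], [[0, 0, 0], [0, 0, 0], -1], [[0, 0, 0], [0, 0, 0], -1], [[0, 0, 0], [0, 0, 0], -1], [[0, 0, 0], [0, 0, 0], -1], [[0, 0, 0], [0, 0, 0], -1], [[0, 0, 0], [0, 0, 0], -1], [[0, 0, 0], [0, 0, 0], -1]]'

```text
time: 10.0
tcp_pos: [0.6066, 0.2558, 0.2214]
eef_rot: [3.141, 0.161, 1.353]
force: [-1.9, -0.5, 7.6]
width: 0.0252
grasp_force: 81.8
```

```bash
cat > chk.py <<'E'
from h import *
import sys
s=bot.read_state();print(s["tcp_pos"],s["eef_rot"],s["force"],"grip",s["grasp_force"])
N=10; P=[bot.snapshot("scene") for i in range(N)]
p=np.mean([a[0] for a in P],0); d=np.median([a[1] for a in P],0); cal=bot.get_calibration("scene"); T=np.array(cal["cam_to_world"]); f=192/np.tan(np.radians(cal["vertical_fov"])/2)
v,u=np.mgrid[:384,:512]; D=np.stack([(u-cal["cx"])/f,(v-cal["cy"])/f,np.ones(u.shape)],-1)@T[:3,:3].T; W=D*d[...,None]+T[:3,3]
M=np.array([[0,1,0],[1,0,0],[0,0,-1.]]); Rt=R.from_euler("xyz",s["eef_rot"]).as_matrix(); Rg=Rt@M; base=s["tcp_pos"]+Rt@[-.001,0,.154]
e=R.from_matrix(Rg).as_euler("ZXY"); print("tool-based gauge yaw,lean",e[:2],"base",base)
l=((W-base)@Rg).reshape(-1,3)
m=(l[:,2]>.010)&(l[:,2]<.022)&(abs(l[:,1])<.1)&(l[:,0]<.016)&(l[:,0]>-.02); print("rail slope",m.sum(),np.polyfit(l[m,1],l[m,2],1),"y",np.percentile(l[m,1],[1,99]))
o=(W.reshape(-1,3)-[.6014,.2302,0])@gauge(-.217); m=(abs(o[:,0])<.06)&(abs(o[:,1])<.14)&(o[:,2]>.025)&(o[:,2]<.04); print("offcut",np.percentile(o[m],[.5,99.5],axis=0).round(4))
# rectify dial
oo=base+Rg@[.0115,0,.075]; ys,zs=np.meshgrid(np.arange(-.07,.07,.0002),np.arange(.07,-.07,-.0002))
c=(oo+ys.reshape(-1,1)*Rg[:,1]+zs.reshape(-1,1)*Rg[:,2]-T[:3,3])@T[:3,:3]
im=cv2.remap(p.astype(np.float32),(c[:,0]/c[:,2]*f+cal["cx"]).astype(np.float32).reshape(ys.shape),(c[:,1]/c[:,2]*f+cal["cy"]).astype(np.float32).reshape(ys.shape),cv2.INTER_CUBIC)
q=np.clip(im,0,255); red=q[...,0]-q[...,1:].max(-1); yel=np.minimum(q[...,0],q[...,1])-q[...,2]
def cen(w,m): w=np.where(m&(w>20),w,0); return np.array([(w*ys).sum(),(w*zs).sum()])/w.sum()
r=np.hypot(ys,zs); bl=cen(red,(r<.035)&(zs<-.008)); nd=cen(red,(r<.048)&(zs>.008)&(abs(ys)<.025)); tb=cen(yel,(r<.062)&(zs>.034)&(abs(ys)<.03))
an=lambda d:np.arctan2(-d[0],d[1]); piv=bl+(nd-bl)*.02165/(.02165+.02593)
print("blob",bl,"needle",nd,"tab",tb,"needle ang",an(nd-bl),"tab ang",an(tb-piv))
save(sys.argv[1],cv2.resize(q.astype(np.uint8),(500,500)))
E
python3 chk.py d1
```

```text
[0.60660077 0.2557504  0.2213979 ] [3.1409877  0.16066913 1.3530653 ] [-1.90618863 -0.49351726  7.63828334] grip 81.80734992027283
tool-based gauge yaw,lean [-0.21773103 -0.16066913] base [0.6011566  0.23071141 0.06954135]
rail slope 303 [-0.00582499  0.01533526] y [-0.08552608  0.08257849]
offcut [[-0.0394 -0.1201  0.0251]
 [ 0.0399  0.1182  0.04  ]]
blob [ 0.00547651 -0.02132737] needle [-0.00174625  0.02328365] tab [-0.00344328  0.04777513] needle ang 0.1605125991625677 tab ang 0.11491899669695876
```

View pics/d1.png

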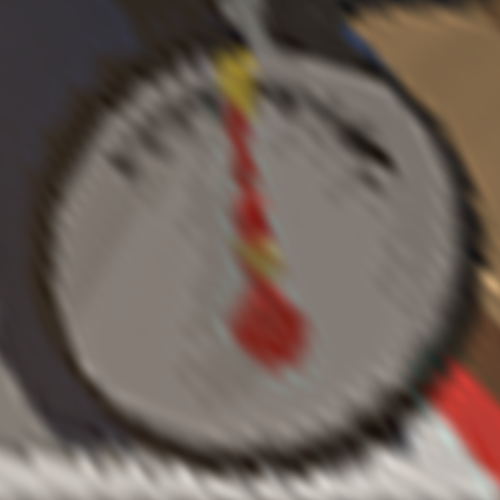

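The rectified view shows needle tip (233,112) about on the tab (238,85), at coarse resolution. I'll calibrate this estimator on the earlier hover picture and the start picture, where the lean is known.

```bash
cat > cal.py <<'E'
from h import *
cal=bot.get_calibration("scene"); T=np.array(cal["cam_to_world"]); f=192/np.tan(np.radians(cal["vertical_fov"])/2)
def run(p,base,Rg,tag):
    for n,w,c0 in(("red",p[...,0]-p[...,1:].max(-1),0),("yel",np.minimum(p[...,0],p[...,1])-p[...,2],0)): pass
    red=np.clip(p[...,0]-p[...,1:].max(-1)-12,0,None); yel=np.clip(np.minimum(p[...,0],p[...,1])-p[...,2]-45,0,None)*(p[...,0]-p[...,1]<60)
    v,u=np.mgrid[:384,:512]; D=np.stack([(u-cal["cx"])/f,(v-cal["cy"])/f,np.ones(u.shape)],-1)@T[:3,:3].T
    o=base+Rg@[.0125,0,.075]; L=(T[:3,3]+D*(((o-T[:3,3])@Rg[:,0])/(D@Rg[:,0]))[...,None]-o)@Rg; y,z=L[...,1],L[...,2]; r=np.hypot(y,z)
    wht=(r<.07)&(p.min(-1)>95)&(np.ptp(p,axis=-1)<30)&(z>-.05); 
    c=lambda w,m:np.array([(w*m*y).sum(),(w*m*z).sum()])/(w*m).sum()
    bl=c(red,(r<.037)&(z<-.008)); nd=c(red,(r<.046)&(z>.008)&(abs(y)<.025)); tb=c(yel,(r<.062)&(z>.034)&(abs(y)<.03))
    an=lambda d:np.arctan2(-d[0],d[1]).round(4); piv=bl+(nd-bl)*.455
    print(tag,"bl",bl.round(4),"nd",nd.round(4),"tab",tb.round(4),"needle",an(nd-bl),"tab",an(tb-piv),"tab from blob",an(tb-bl),"w",(yel*((r<.062)&(z>.034)&(abs(y)<.03))).sum())
if __name__=="__main__":
    run(np.load("scene.npz")["p"].astype(float),np.array([.465,-.061,0]),gauge(-.108),"start")
    run(np.load("s2.npz")["p"].astype(float),np.array([.5997,.222,.116]),gauge(-.215,-.008),"hover")
    p=np.mean([bot.snapshot("scene")[0] for i in range(6)],0)
    run(p,np.array([.6012,.2302,.0695]),gauge(-.2177,-.168),"now")
    b=[.6012,.2302,.0695]; Rg=gauge(-.2177,-.168)
    import itertools
E
python3 cal.py
```

```text
start bl [ 0.0013 -0.0218] nd [0.0006 0.0247] tab [-0.007   0.0468] needle 0.0149 tab 0.1665 tab from blob 0.1202 w 237.0
hover bl [ 0.0006 -0.0201] nd [0.0002 0.0243] tab [-0.0067  0.0503] needle 0.0094 tab 0.1408 tab from blob 0.1034 w 209.0
now bl [ 0.004  -0.0194] nd [-0.0036  0.0239] tab [-0.0057  0.0501] needle 0.1725 tab 0.1251 tab from blob 0.1386 w 167.0
```

```bash
python3 - <<'E'
from h import *
def slope(W,base,Rg,tag):
    l=((W-base)@Rg).reshape(-1,3)
    out=[]
    for lo,hi in((.0125,.016),(.0125,.0155)):
        m=(l[:,2]>.009)&(l[:,2]<.020)&(abs(l[:,1])<.088)&(l[:,0]<hi)&(l[:,0]>.0)
        c=np.polyfit(l[m,1],l[m,2],1); rs=l[m,2]-np.polyval(c,l[m,1]); k=abs(rs)<.002; c=np.polyfit(l[m,1][k],l[m,2][k],1); out+=[k.sum(),c.round(4)]
    m=(abs(l[:,0])<.016)&(l[:,2]>.168)&(l[:,2]<.19)&(abs(l[:,1])<.04)
    m2=(abs(l[:,0])<.03)&(l[:,2]>.004)&(l[:,2]<.02)&(abs(l[:,1])<.1)
    print(tag,out,"rail y",np.percentile(l[m2,1],[1,99]).round(4),"x",np.percentile(l[m2,0],[2,98]).round(4))
slope(np.load("scene.npz")["W"],np.array([.465,-.061,0]),gauge(-.108),"start")
slope(np.load("s2.npz")["W"],np.array([.5997,.2225,.116]),gauge(-.215),"hover")
W=[];
for i in range(10): W.append(cam("scene")[2])
W=np.median(W,0); np.save("Wnow",W); slope(W,np.array([.6012,.2305,.0695]),gauge(-.2177,-.161),"now")
slope(W,np.array([.6012,.2305,.0695]),gauge(-.2177,-.168),"now.168")
E
```

```text
start [np.int64(112), array([-0.0044,  0.0148]), np.int64(103), array([-0.0044,  0.0149])] rail y [-0.0853  0.0874] x [-0.0166  0.0207]
hover [np.int64(150), array([-0.0118,  0.0152]), np.int64(144), array([-0.0127,  0.0153])] rail y [-0.0862  0.0832] x [-0.0165  0.0181]
now [np.int64(167), array([-0.0095,  0.0148]), np.int64(157), array([-0.0091,  0.0148])] rail y [-0.0854  0.0829] x [-0.0171  0.017 ]
now.168 [np.int64(168), array([-0.0027,  0.0148]), np.int64(158), array([-0.0023,  0.0148])] rail y [-0.0854  0.0828] x [-0.0171  0.0169]
```

```bash
python3 - <<'E'
from h import *
im=np.load("rect.npy").astype(float); ys,zs=np.meshgrid(np.arange(-.08,.08,.0002),np.arange(.08,-.08,-.0002)); ys=ys[:im.shape[0],:im.shape[1]]*1e3; zs=zs*1e3
yel=np.clip(np.minimum(im[...,0],im[...,1])-im[...,2]-25,0,None); 
for z0 in range(40,60,2):
    m=(abs(zs-z0)<1)&(abs(ys+9)<9); w=yel*m; print(z0,round(w.sum()/1e3,1),round((w*ys).sum()/w.sum(),2),end=" | ")
print()
red=np.clip(im[...,0]-im[...,1:].max(-1)-20,0,None)
for z0 in range(-30,46,6):
    m=(abs(zs-z0)<3)&(abs(ys)<12); w=red*m; print(z0,round((w*ys).sum()/w.sum(),2) if w.sum() else None,end=" | ")
E
```

```text
40 0.2 -9.5 | 42 12.9 -8.28 | 44 26.5 -8.57 | 46 37.2 -8.54 | 48 38.6 -8.7 | 50 38.1 -9.05 | 52 38.9 -9.4 | 54 39.6 -9.74 | 56 36.0 -9.83 | 58 7.3 -8.88 | 
-30 -0.29 | -24 -0.36 | -18 -0.24 | -12 -0.3 | -6 -0.28 | 0 -0.25 | 6 -0.28 | 12 -0.24 | 18 -0.24 | 24 -0.3 | 30 -0.33 | 36 -0.24 | 42 -0.97 |
```

drive_tool --series '[[[0, -0.0012, 0], [0.001, 0, -0.0004], -1], [[0, -0.0012, 0], [0.001, 0, -0.0004], -1], [[0, -0.0012, 0], [0.001, 0, -0.0004], -1], [[0, -0.0012, 0], [0.001, 0, -0.0004], -1], [[0, -0.0012, 0], [0.001, 0, -0.0004], -1], [[0, -0.0012, 0], [0.001, 0, -0.0004], -1], [[0, -0.0012, 0], [0.001, 0, -0.0004], -1], [[0, -0.0012, 0], [0.001, 0, -0.0004], -1]]'

```text
time: 12.1
tcp_pos: [0.6067, 0.2563, 0.2213]
eef_rot: [3.141, 0.165, 1.353]
force: [-2.6, 0.1, 6.2]
width: 0.025
grasp_force: 81.7
```

drive_tool --series '[[[0, 0, 0], [0, 0, 0], -1], [[0, 0, 0], [0, 0, 0], -1], [[0, 0, 0], [0, 0, 0], -1], [[0, 0, 0], [0, 0, 0], -1], [[0, 0, 0], [0, 0, 0], -1], [[0, 0, 0], [0, 0, 0], -1], [[0, 0, 0], [0, 0, 0], -1], [[0, 0, 0], [0, 0, 0], -1]]'

```text
time: 12.9
tcp_pos: [0.6067, 0.2563, 0.2213]
eef_rot: [3.141, 0.165, 1.353]
force: [-1.6, 0.0, 6.2]
width: 0.0252
grasp_force: 81.7
```

```bash
python3 chk.py d2; python3 -c "
from h import *
p=bot.snapshot('scene')[0]; save('fin',p)"
```

```text
[0.60672864 0.25633716 0.22134458] [3.14115388 0.16450506 1.35303462] [-1.60504646e+00  2.97044512e-03  6.16109685e+00] grip 81.74156785011292
tool-based gauge yaw,lean [-0.2177617  -0.16450506] base [0.60113291 0.2307353  0.06958743]
rail slope 302 [-0.00623115  0.01530863] y [-0.08560773  0.08280367]
offcut [[-0.0407 -0.1201  0.0253]
 [ 0.0398  0.1185  0.04  ]]
blob [ 0.00539496 -0.0212316 ] needle [-0.00191673  0.02331929] tab [-0.00356429  0.04762763] needle ang 0.16266971713847883 tab ang 0.11540477946085602
```

View pics/fin.png

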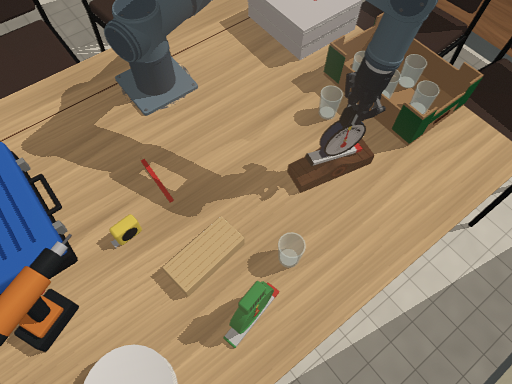

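The final picture shows the gauge leaning on the knot at (340,150) with its red end at (358,150), and everything else where it was. The lean is about 0.170 and the contact push about 11 N. Handing in.

```bash
python3 -c "
from cell import bot
print(bot.hand_in())"
```

```text
the job is handed in; nothing more can be done
None
```

I handed the job in still holding the gauge on the knot, red end left and low, with about 11 N of press; the lean is about 0.17 rad against a tab reading of about 0.170, but the final scene picture was too coarse to confirm the needle is exactly on the tab, and the offcut and other things look unmoved.

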